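# Press a cocoa tin's lid home and keep it under pressure

### The job

The cocoa tin in the lid press still has its lid standing proud. Take the press's lever bar from the wooden stand and put it down through the eye on the press's shaft until its collar sits on the eye, then pull the bar over towards the front of the press until the lid is pressed home and the pointer stands between the two marks on the dial plate, not past the second one. Work the press by the bar only, leave the other things on the counter where they are, and finish while still gripping the bar and holding the pointer steady between the marks: the press springs back if you let go.

Things in the scene. Friction and masses are not known exactly. Their poses are not given: they have to be found in the camera images.
- press: fixed cast-iron lid press, C-shaped, 150 mm deep, 120 wide. Origin: on the counter, under the centre of the round tin nest (floor 18 mm up). Its front faces its own -x (roughly the robot), its column stands at +x; head top 168 mm; the square ram rises over the origin to 195 mm. On its left (+y) side a round white dial plate, 80 mm across, centred on the shaft, with two dark radial marks
- press_lever (a joint): turn of the press's shaft (along the press's y), rad: 0 = sprung back, eye vertical, pointer up; grows as the bar's top is pulled over towards the press's -x; marks at 0.80 and 1.05, stop at 1.25. Pad meets the lid at about 0.27, lid home at about 0.70. Return spring and pad: 0.35 N m at 0 to about 0.9 at 0.95, i.e. about 9 N at the bar's grip
- eye (a point): centre of the upper mouth of the eye: a round through hole, 14.5 mm wide, 34 mm long, chamfered, in a steel block 34 x 30 x 34 mm on the left (+y) end of the shaft. Turns with the lever; z axis = the hole's axis, out of the upper mouth (up at 0). The shaft axis passes 17 mm below it. At 0 it is at (22, 56, 162) mm in the press's frame
- shaft_axis (a point): fixed point on the press's shaft axis in the middle of the eye block; axes are the press's own
- mark_first (a point): outer end of the first mark (lever at 0.80) on the dial plate
- mark_second (a point): outer end of the second mark (lever at 1.05) on the dial plate
- press_pad: round pad of the press, 54 mm across, sprung (6 N/mm) on the foot of the ram, which goes down 15 mm per rad of the lever; origin at the centre of its underside, 99 mm above the counter at rest
- lever_bar: the press's lever bar, loose, 164 mm long, 0.15 kg: steel rod 12 mm thick, tapered at the lower end (6 mm at the tip, full 9 mm above), a collar 22 mm across from 48 to 54 mm above the tip, a round black grip 20 mm thick from 106 to 164 mm. Origin at the tip, z along the bar to the grip. Stands upright in an end hole of the stand, tip 8 mm above the counter, collar on the stand's top
- bar_shoulder (a point): underside of the bar's collar, on the bar's axis, 48 mm above the tip; z along the bar towards the grip
- bar_grip (a point): middle of the bar's black grip, on its axis, 135 mm above the tip
- stand: fixed wooden stand 146 x 58 x 56 mm (x, y, z), origin at the centre of its underside; three upright holes 14.5 mm wide and 48 mm deep in a row along its own x at -45, 0 and +45 mm. The middle one is empty, the lever bar and the tamper stand in the end ones, either way round
- tamper: wooden cocoa tamper, loose, in the other end hole: a 12 mm rod with a flat round head 44 mm across at the top, top 125 mm above the counter. Leave it there
- tin: cocoa tin, loose, 66 mm across, standing upright in the press's nest (a ring 8 mm high) with its lid; origin at the centre of its underside. Not to be touched by the robot
- tin_lid (a joint): how far the tin's lid has been pressed on, m: 0 to 0.0015 at the start (a bare steel band shows between label and lid), 0.005 = fully home, lid down to the label. Stiff push fit (about 10 N); it stays where it is pushed
- tin_tall: closed cocoa tin 68 x 85 mm high, bystander; origin at the centre of its underside
- tin_short: closed cocoa tin 62 x 75 mm high, bystander; origin at the centre of its underside
- inker: ink pad 59 x 86 x 16 mm, bystander; origin at the centre of its underside
- stamp: wooden date stamp 60 mm high, bystander; origin at the centre of its underside
- sign: price card in a wooden block, 62 mm high, bystander; origin at the centre of its underside. (Also fixed on the counter: a closed walnut box, 70 mm high, between stand and press, a bar cutter far left, a tall copper pot on the right)

How it is judged:
By the outcome, as a careful person would: the job done as asked, in the order asked, and still so for the second after the job is handed in, while the arm keeps its last pose, push and grip.
It also fails if it takes over 58 s, if anything falls off the work surface, if the arm or the gripper's body presses on something with over 40 N, if the wrist force passes 120 N, or if a joint passes its speed limit or range.

### The arm

A 6-joint arm with a two-finger parallel gripper is mounted at the origin on a cart in front of the work surface, level with it; the furniture and walls round the work are solid. World frame = base frame: x ahead of the robot, y to its left, z up, the work surface at z = 0. Lengths are in m, angles in rad, forces in N, time in s.
With the tool pointing down it reaches from about 0.425 to 0.95 m from the base axis. Payload 14.7 kg.
Tool frame: the origin (TCP) lies between the finger pads; the fingertips stand 19 mm ahead of it and the grasp point (between the pads) is the TCP; x points along the fingers, y is the direction in which the jaws open and shut, and the axes are right-handed (so a half turn about x gives the same grasp; the last joint's range is limited). The gripper opens to 85 mm and grips with 20 to 120 N. Pads are 22 mm wide; open, the fingers measure 114 mm over their backs; the gripper's body (76 mm by 85 mm) begins 54 mm behind the grasp point. The pads swing forward as they close: fully open they stand 13 mm farther back than shut.
Start: joints at [-1.193, 0.48, 1.596, -0, 1.065, -0.047], TCP at [0.268, -0.592, 0.25] pointing down, gripper open.
Joint ranges: [-2.75, 2.75], [-0.82, 2.05], [0.23, 2.67], [-1.56, 4.7], [0.09, 2.69], [-2.92, 2.92]. Speed limits (rad/s): [1.89, 1.89, 2.39, 3.01, 3.01, 3.01].

### API

Orientations are given as a 3x3 rotation matrix whose columns are the frame's x, y, z axes.
In Python, from plant import manip, read_camera, camera_params, close_job gives the robot as it stands.
- The arm moves only by the tool drive_tool, never from a script. Its argument "deltas" is a list of rows, each an object of numbers: "tx", "ty", "tz": the shift along the tool's x, y, z in m; "yaw": the turn about the tool's x in degrees. A call has 1 to 12 rows; each row shifts and turns the commanded pose from where the row before left it, along the tool's axes as they then stand; what a row does not reach is not made up. A row lasts 1/8 s, in which the tool goes at most 62.5 mm and 10.7 degrees, less where a joint would pass 70% of its speed; a pose out of reach is approached as far as the arm can. A call is refused whole if a number of a shift passes 0.0625 or a number of a turn 10.7, either way. A call with a gripper value outside its range is refused whole. "grip" is the closure, from -1 (fully open) to 1 (shut), so that 0 is half open, set as the call begins (left out, the last holds). The fingers move at their own pace and stop on an object; the grip force is fixed at half the most. Time passes only in rows, so rows that do not move let the fingers close. It gives the time, the measured TCP pose, the force and the opening at its end, in the units of the state.
- manip.state(): the state, without advancing time (a new reading comes with each control period).
- read_camera(name): name is "scene" or "top" or "wrist"; returns (picture, depth): 480x640x3 uint8, red, green, blue; 480x640 float32, m along the optical axis (not along the pixel's ray), 0 where there is no reading.
- camera_params(name): a dict with "vfov" (degrees; the focal length in pixels is half the picture's height over the tangent of half this angle, whatever the lens; pixels are square), "cx", "cy" (the principal point, pixels), "rvec" (rotation vector, rad) and "tvec" (3), from world to camera coordinates, as OpenCV has them; the wrist camera has in their place "T_tool_cam" (4x4, takes a point from camera to tool coordinates, whose origin is the TCP and whose axes are the tool frame's). Camera axes: x right, y down, z forward; pixel columns grow to the right and rows downward; lengths in m; the calibration is good to about 2 mm. The wrist camera is an equidistant fisheye: a pixel r from the principal point sees the ray r / f radians off the axis. A picture is of the moment at which its call begins: read the wrist's pose just before it. camera_params takes no time and is no camera call.
- close_job(): hands the job in, once; it reports no verdict.
The state is a dict: "t": time; "joint_positions": joint angles; "qvel": joint speeds; "joint_torque": joint torques, N m; "ee_pos": TCP position; "orientation": TCP orientation; "force": force on the tool from outside, world axes, zero at the start; "wrist_torque": the same for the moment, N m; "opening": finger opening in m.
Only numpy, scipy, OpenCV 4.12 (cv2) and the standard library are available. Lean on these libraries where they do the work, as an engineer would, in place of code of your own. Each camera call takes 0.05 s, during which the arm holds its last target. There are 200 camera calls.

## Working session

There is one attempt and no reset: what is moved stays moved. The work goes in short steps, Python scripts to look and compute and a tool call to move; the robot and the scene stay as the last step left them, time stands still between calls to the robot, and variables do not carry over. Pictures are saved under pics/ and viewed, about 8 in all and at most 12, crops included, and the job is handed in when it is done.

Besides the shell and the picture viewer there is one more tool, called after "Call:" as name([rows], argument=value, ...), one row to a line, values as JSON. drive_tool: Moves the arm, as the interface text tells. Its arguments: {"type":"object","properties":{"deltas":{"type":"array","items":{"type":"object","properties":{"tx":{"type":"number"},"ty":{"type":"number"},"tz":{"type":"number"},"yaw":{"type":"number"}}}},"grip":{"type":"number"}},"required":["deltas"]}

```bash
ls; mkdir -p pics; cat > h.py <<'E'
import numpy as np, cv2
from plant import manip, read_camera, camera_params, close_job
def shot(n,f):
    s=manip.state(); im,d=read_camera(n); cv2.imwrite('pics/'+f+'.png',im[:,:,::-1]); np.savez('pics/'+f+'.npz',im=im,d=d,p=s['ee_pos'],R=s['orientation']); return im,d,s
def cam(n):
    c=camera_params(n); f=240/np.tan(np.radians(c['vfov'])/2); return c,f
def ray(n,u,v,s=None):
    c,f=cam(n); x,y=(u-c['cx']),(v-c['cy'])
    if n=='wrist':
        r=np.hypot(x,y); th=r/f; k=np.sin(th)/max(r,1e-9); dr=np.array([x*k,y*k,np.cos(th)])
        T=np.array(c['T_tool_cam']); R=np.array(s['R']); p=np.array(s['p'])
        return p+R@T[:3,3], R@T[:3,:3]@dr, 1/dr[2]
    R=cv2.Rodrigues(np.array(c['rvec'],float))[0]; t=np.array(c['tvec'],float).ravel()
    return -R.T@t, R.T@np.array([x/f,y/f,1.]),1.
def atz(n,u,v,z,s=None):
    o,d,_=ray(n,u,v,s); return o+d*(z-o[2])/d[2]
def atd(n,u,v,dep,s=None):
    o,d,k=ray(n,u,v,s); 
    return o+d*dep*k
E
python3 - <<'E'
from h import *
for n in('scene','top'): shot(n,n+'0'); print(camera_params(n))
c=camera_params('wrist');print(c); s=manip.state();print(s['orientation'],s['opening'],s['t'])
E
```

```text
pics
{'vfov': 51.84226800264213, 'cx': 317.25218446213677, 'cy': 236.69314664071615, 'rvec': array([ 0.92819697, -2.34700077,  1.17896876]), 'tvec': array([0.39568384, 0.34568895, 0.85098812])}
{'vfov': 42.860957642976146, 'cx': 329.1998663575623, 'cy': 236.0277713254282, 'rvec': array([ 2.15410887, -2.16825173,  0.12072905]), 'tvec': array([-0.01943886,  0.56877309,  1.61592601])}
{'vfov': 65.70646984690485, 'cx': 317.7076335907858, 'cy': 233.1180061609116, 'T_tool_cam': array([[ 1.04567391e-03, -3.17804972e-01,  9.48155529e-01,
        -1.23432361e-01],
       [ 9.99999047e-01,  1.18687797e-03, -7.05029052e-04,
        -4.78260780e-04],
       [-9.01283176e-04,  9.48155362e-01,  3.17805910e-01,
        -8.09404469e-02],
       [ 0.00000000e+00,  0.00000000e+00,  0.00000000e+00,
         1.00000000e+00]])}
[[-3.63347850e-04  4.12125582e-01 -9.11126979e-01]
 [ 9.81473330e-04 -9.11126454e-01 -4.12125736e-01]
 [-9.99999452e-01 -1.04399183e-03 -7.34344299e-05]] 0.08562603799587253 0.1
```

View pics/scene0.png

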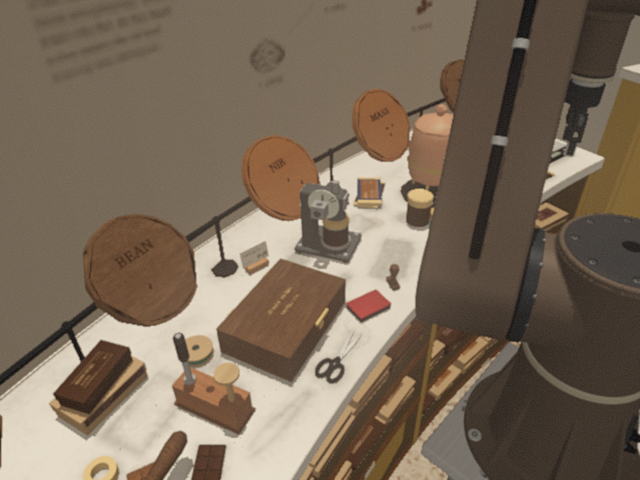

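View pics/top0.png

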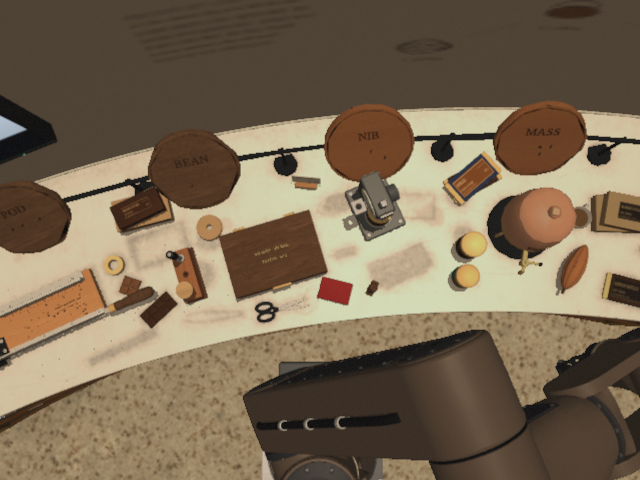

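The scene view shows the stand at (213,395), with the bar at (181,345), and the press at (328,220). In the top view the bar is at (173,255), the tamper at (184,290) and the press at (374,205). Next I'll take enlarged crops.

```bash
python3 - <<'E'
from h import *
t=np.load('pics/top0.npz');s=np.load('pics/scene0.npz')
def cr(im,x,y,w,h): return cv2.resize(im[y:y+h,x:x+w,::-1],(400,300),interpolation=cv2.INTER_CUBIC)
a=np.hstack([cr(t['im'],334,160,80,60+20*0),cr(t['im'],150,240,80,60)])
b=np.hstack([cr(s['im'],280,170,100,75+0),cr(s['im'],150,325,140,105)])
cv2.imwrite('pics/comp.png',np.vstack([a,b]))
for n,D,u,v in [('top',t,173,254),('top',t,184,290),('scene',s,181,336),('scene',s,227,372),('top',t,275,250),('scene',s,326,205)]:
    print(n,u,v,D['d'][v,u],atd(n,u,v,D['d'][v,u]).round(3))
E
```

```text
top 173 254 1.5078156 [0.511 0.362 0.168]
top 184 290 1.5314578 [0.423 0.341 0.134]
scene 181 336 0.8249968 [0.507 0.367 0.173]
scene 227 372 0.8212291 [0.425 0.342 0.126]
top 275 250 1.5985863 [0.528 0.119 0.078]
scene 326 205 1.1640936 [ 0.615 -0.105  0.162]
```

View pics/comp.png

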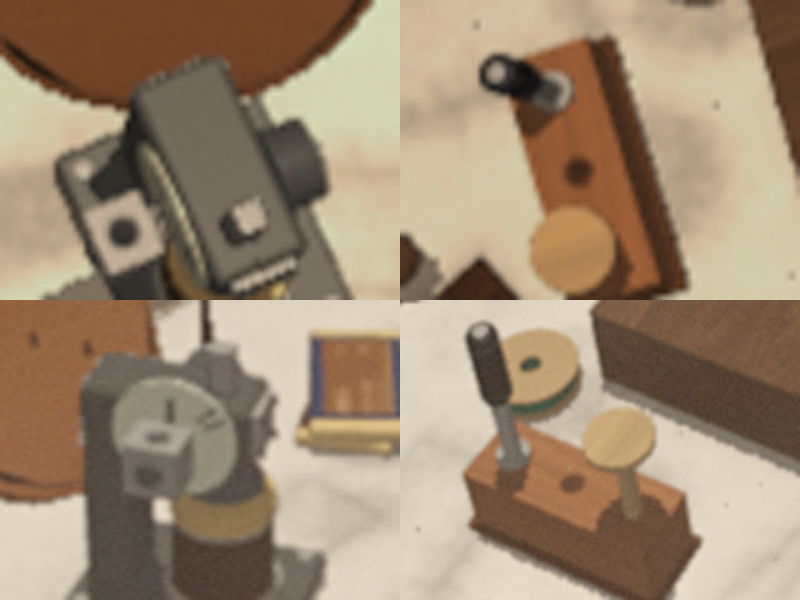

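```bash
python3 - <<'E'
from h import *
t=np.load('pics/top0.npz');s=np.load('pics/scene0.npz')
P=lambda l,n,u,v,z:print(l,atz(n,u,v,z).round(4))
P('bar top','top',169,255,.172);P('collar','top',180,258.4,.062);P('hole mid','top',150+178/5,240+172/5,.056)
P('tamp','top',150+172/5,240+250/5,.125)
P('bar top s','scene',150+82*.35,325+30*.35,.172);P('collar s','scene',150+115*.35,325+155*.35,.062)
e=atz('top',334+123/5,160+232/5,.162);r=atz('top',334+250/5,160+215/5,.195)
print('eye',e,'ram',r); 
x1,y1=atz('top',334+220/5,160+63/5,.168)[:2]; x2,y2=atz('top',334+305/5,160+243/5,.168)[:2]
print('head right edge yaw',np.degrees(np.arctan2(y1-y2,x1-x2)))
x1,y1=atz('top',334+130/5,160+100/5,.168)[:2]; x2,y2=atz('top',334+212/5,160+280/5,.168)[:2]
print('left edge yaw',np.degrees(np.arctan2(y1-y2,x1-x2)))
d=(e-r)[:2]; print('yaw from eye-ram',np.degrees(np.arctan2(d[1],d[0])-np.arctan2(56,22)), np.hypot(*d))
P('eye s','scene',280+157/4,170+137/4,.162)
# pot/high points
for u,v in [(555,213),(373,135),(542,135),(472,245),(370,140),(510,215)]:
    print(u,v,atd('top',u,v,t['d'][v,u]).round(3))
E
```

```text
bar top [0.5083 0.3708 0.172 ]
collar [0.5085 0.3708 0.062 ]
hole mid [0.4665 0.3566 0.056 ]
tamp [0.4236 0.3424 0.125 ]
bar top s [0.5115 0.3687 0.172 ]
collar s [0.5079 0.3708 0.062 ]
eye [ 0.62771164 -0.09733882  0.162     ] ram [ 0.63028232 -0.15794304  0.195     ]
head right edge yaw 24.06202223511317
left edge yaw 23.47455132752124
yaw from eye-ram 23.876626189142875 0.06065871941658762
eye s [ 0.6292 -0.0965  0.162 ]
555 213 [ 0.59  -0.541  0.283]
373 135 [ 0.8   -0.133  0.198]
542 135 [ 0.8   -0.554  0.188]
472 245 [ 0.537 -0.396  0.08 ]
370 140 [ 0.79  -0.126  0.189]
510 215 [ 0.602 -0.47   0.175]
```

Call:
drive_tool([
  {"tx": -0.016,"ty": -0.0236,"tz": -0.0506},
  {"tx": -0.016,"ty": -0.0236,"tz": -0.0506},
  {"tx": -0.016,"ty": -0.0236,"tz": -0.0506},
  {"tx": -0.016,"ty": -0.0236,"tz": -0.0506},
  {"tx": -0.016,"ty": -0.0236,"tz": -0.0506},
  {"ty": -0.0412,"tz": -0.0424},
  {"ty": -0.0412,"tz": -0.0424},
  {"ty": -0.0412,"tz": -0.0424},
  {"ty": -0.0412,"tz": -0.0424},
  {"ty": -0.0412,"tz": -0.0424},
  {"ty": -0.0412,"tz": -0.0424},
], grip=-1)

```text
schema error: expected keys tx, ty, tz, yaw
```

Call:
drive_tool([
  {"ty": -0.0587,"tz": -0.0156},
  {"ty": -0.0587,"tz": -0.0156},
  {"ty": -0.0587,"tz": -0.0156},
  {"ty": -0.0587,"tz": -0.0156},
  {"ty": -0.0587,"tz": -0.0156},
  {"ty": -0.0587,"tz": -0.0156},
  {"ty": -0.0587,"tz": -0.0156},
  {},
])

```text
schema error: expected keys tx, ty, tz, yaw
```

```bash
python3 - <<'E'
from h import *
im,d,s=shot('wrist','w1'); print(s['t'],s['ee_pos'].round(4),s['orientation'].round(3),s['joint_positions'].round(2),s['force'])
R=s['orientation']; e=np.array([.509,.370,.143])-s['ee_pos']; print('delta tool',(R.T@e).round(4))
E
```

```text
0.1 [ 0.2678 -0.5919  0.2497] [[-0.     0.412 -0.911]
 [ 0.001 -0.911 -0.412]
 [-1.    -0.001 -0.   ]] [-1.19  0.48  1.6   0.    1.07 -0.05] [ 0.1612232   0.01468102 -0.3602522 ]
delta tool [ 0.1076 -0.7769 -0.6162]
```

View pics/w1.png

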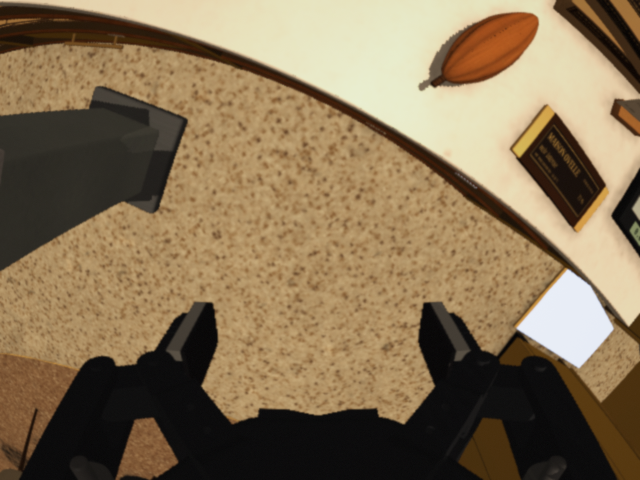

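The move calls were refused because every row needs all four keys, so the picture shows only the floor and the open fingers at the start pose. I'll send the moves again with full rows.

Call:
drive_tool([
  {"tx": -0.016,"ty": -0.0236,"tz": -0.0506,"yaw": 0},
  {"tx": -0.016,"ty": -0.0236,"tz": -0.0506,"yaw": 0},
  {"tx": -0.016,"ty": -0.0236,"tz": -0.0506,"yaw": 0},
  {"tx": -0.016,"ty": -0.0236,"tz": -0.0506,"yaw": 0},
  {"tx": -0.016,"ty": -0.0236,"tz": -0.0506,"yaw": 0},
  {"tx": 0,"ty": -0.0412,"tz": -0.0424,"yaw": 0},
  {"tx": 0,"ty": -0.0412,"tz": -0.0424,"yaw": 0},
  {"tx": 0,"ty": -0.0412,"tz": -0.0424,"yaw": 0},
  {"tx": 0,"ty": -0.0412,"tz": -0.0424,"yaw": 0},
  {"tx": 0,"ty": -0.0412,"tz": -0.0424,"yaw": 0},
  {"tx": 0,"ty": -0.0412,"tz": -0.0424,"yaw": 0},
], grip=-1)

```text
t: 1.52
ee_pos: [0.58, -0.0485, 0.3303]
orientation: [[-0.0, 0.412, -0.911], [-0.0, -0.911, -0.412], [-1.0, 0.0, 0.0]]
force: [1.3, -0.0, 0.6]
opening: 0.0853
```

Call:
drive_tool([
  {"tx": 0,"ty": -0.0587,"tz": -0.0156,"yaw": 0},
  {"tx": 0,"ty": -0.0587,"tz": -0.0156,"yaw": 0},
  {"tx": 0,"ty": -0.0587,"tz": -0.0156,"yaw": 0},
  {"tx": 0,"ty": -0.0587,"tz": -0.0156,"yaw": 0},
  {"tx": 0,"ty": -0.0587,"tz": -0.0156,"yaw": 0},
  {"tx": 0,"ty": -0.0587,"tz": -0.0156,"yaw": 0},
  {"tx": 0,"ty": -0.0587,"tz": -0.0156,"yaw": 0},
  {"tx": 0,"ty": 0,"tz": 0,"yaw": 0},
])

```text
t: 2.52
ee_pos: [0.5085, 0.3728, 0.3297]
orientation: [[-0.001, 0.416, -0.909], [0.0, -0.909, -0.416], [-1.0, -0.001, 0.0]]
force: [-0.2, -1.9, 0.5]
opening: 0.0855
```

```bash
python3 - <<'E'
from h import *
im,d,s=shot('wrist','w2'); print(s['t'],s['ee_pos'].round(4),s['orientation'].round(3),s['joint_positions'].round(2),s['force'])
R=s['orientation']; e=np.array([.509,.370,.143])-s['ee_pos']; print('delta tool',(R.T@e).round(4))
E
```

```text
2.525 [0.5085 0.3728 0.3297] [[-0.001  0.416 -0.909]
 [ 0.    -0.909 -0.416]
 [-1.    -0.001  0.   ]] [0.58 0.39 1.55 0.   1.21 1.73] [-0.15155428 -1.92379353  0.50364841]
delta tool [0.1867 0.0029 0.0006]
```

View pics/w2.png

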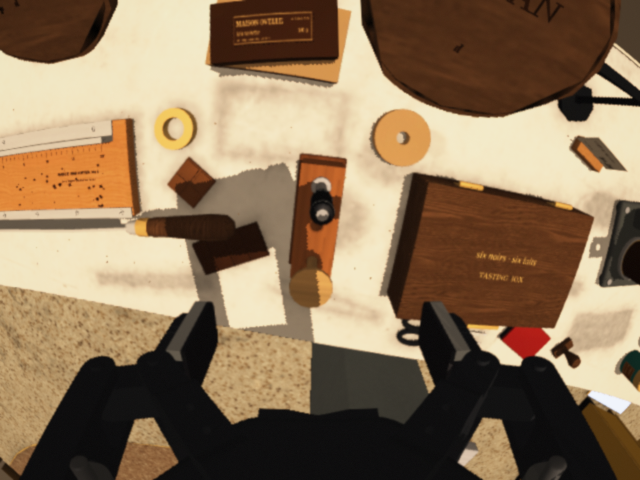

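The wrist view shows the grip's top at about (321,216) and the collar at (321,186), centred between the fingers.

```bash
python3 - <<'E'
from h import *
s=np.load('pics/w2.npz')
for u,v,z in[(321,216,.172),(321,186,.062)]:
    a=atz('wrist',u,v,z,s); print(a.round(4),(s['R'].T@(a-s['p'])).round(4))
E
```

```text
[0.51   0.3715 0.172 ] [ 0.1577  0.0019 -0.0009]
[0.5122 0.3717 0.062 ] [ 0.2677  0.0027 -0.003 ]
```

Call:
drive_tool([
  {"tx": 0.04,"ty": 0.0025,"tz": -0.0005,"yaw": 0},
  {"tx": 0.04,"ty": 0,"tz": 0,"yaw": 0},
  {"tx": 0.04,"ty": 0,"tz": 0,"yaw": 0},
  {"tx": 0.04,"ty": 0,"tz": 0,"yaw": 0},
  {"tx": 0.0265,"ty": 0,"tz": 0,"yaw": 0},
  {"tx": 0,"ty": 0,"tz": 0,"yaw": 0},
  {"tx": 0,"ty": 0,"tz": 0,"yaw": 0},
])

```text
t: 3.45
ee_pos: [0.5121, 0.3666, 0.145]
orientation: [[0.001, 0.411, -0.911], [0.001, -0.911, -0.411], [-1.0, -0.0, -0.001]]
force: [0.6, -0.4, -0.1]
opening: 0.0854
```

Call:
drive_tool([
  {"tx": 0,"ty": 0,"tz": 0,"yaw": 0},
  {"tx": 0,"ty": 0,"tz": 0,"yaw": 0},
  {"tx": 0,"ty": 0,"tz": 0,"yaw": 0},
  {"tx": 0,"ty": 0,"tz": 0,"yaw": 0},
  {"tx": 0,"ty": 0,"tz": 0,"yaw": 0},
  {"tx": 0,"ty": 0,"tz": 0,"yaw": 0},
], grip=1)

```text
t: 4.2
ee_pos: [0.5114, 0.3673, 0.1441]
orientation: [[0.0, 0.412, -0.911], [0.001, -0.911, -0.412], [-1.0, -0.0, -0.001]]
force: [-1.1, 2.2, 5.7]
opening: 0.0185
```

Call:
drive_tool([
  {"tx": -0.01,"ty": 0,"tz": 0,"yaw": 0},
  {"tx": -0.02,"ty": 0,"tz": 0,"yaw": 0},
  {"tx": -0.02,"ty": 0,"tz": 0,"yaw": 0},
  {"tx": -0.035,"ty": 0,"tz": 0,"yaw": 0},
  {"tx": -0.04,"ty": 0,"tz": 0,"yaw": 0},
  {"tx": -0.04,"ty": 0,"tz": 0,"yaw": 0},
  {"tx": -0.035,"ty": 0,"tz": 0,"yaw": 0},
  {"tx": 0,"ty": 0,"tz": 0,"yaw": 0},
  {"tx": 0,"ty": 0,"tz": 0,"yaw": 0},
])

```text
t: 5.32
ee_pos: [0.511, 0.3666, 0.3433]
orientation: [[-0.001, 0.412, -0.911], [-0.001, -0.911, -0.412], [-1.0, 0.0, 0.001]]
force: [0.3, -0.6, -2.2]
opening: 0.0184
```

```bash
python3 - <<'E'
from h import *
im,d,s=shot('wrist','w3'); print(s['t'],s['ee_pos'].round(4),s['orientation'].round(3),s['force'],s['opening'])
a=cv2.resize(im[190:430,160:480,::-1],(480,360),interpolation=cv2.INTER_CUBIC)
im2,d2,_=shot('scene','s3')
# bar now near (0.511,0.367,.2..)
c,f=cam('scene');R=cv2.Rodrigues(c['rvec'])[0]
q=R@np.array([.511,.367,.29])+c['tvec'];u,v=int(f*q[0]/q[2]+c['cx']),int(f*q[1]/q[2]+c['cy']);print(u,v)
y0=max(v-60,0);x0=max(u-40,0);b=cv2.resize(im2[y0:y0+180,x0:x0+80,::-1],(160,360),interpolation=cv2.INTER_CUBIC);print(x0,y0)
cv2.imwrite('pics/c3.png',np.hstack([a,b]))
E
```

```text
5.325 [0.511  0.3666 0.3433] [[-0.001  0.412 -0.911]
 [-0.001 -0.911 -0.412]
 [-1.     0.     0.001]] [ 0.31741753 -0.55724691 -2.2256234 ] 0.018434520695965063
165 282
125 222
```

View pics/c3.png

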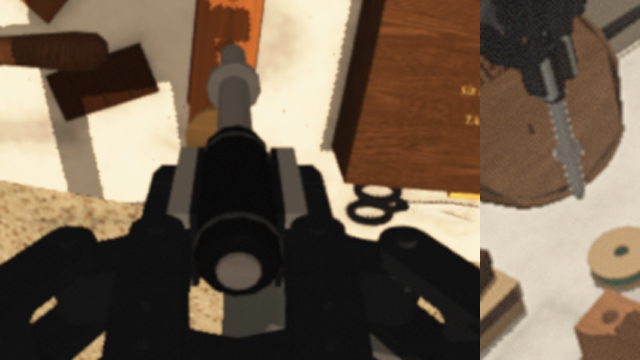

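```bash
python3 - <<'E'
from h import *
from scipy.optimize import least_squares
s=np.load('pics/w3.npz');c,f=cam('wrist');T=np.linalg.inv(c['T_tool_cam'])
def pj(p):
    q=T[:3,:3]@p+T[:3,3]; r=np.hypot(q[0],q[1]); th=np.arctan2(r,q[2]); return np.array([c['cx']+f*th*q[0]/r,c['cy']+f*th*q[1]/r])
def pts(th,ph,g,z):
    a=np.array([1,-np.tan(ph),np.tan(th)]);a/=np.linalg.norm(a) # toward tip
    o=np.array([0,0,z])
    return [o+a*(g-.164), o+a*(g-.051), o+a*g]   # top, collar, tip ; g = tip distance ahead of TCP
for th in(-.1,0,.1): print(th,[pj(p).round(1).tolist() for p in pts(th,0,.135,0)])
obs=np.array([[318.7,369],[315.5,246],[315.3,221.5]])
r=least_squares(lambda x:(np.array([pj(p) for p in pts(*x)])-obs).ravel(),[0,0,.135,0]);print(r.x,r.fun.round(1))
for u,v in[(319,369),(315,235),(316,262),(315,224)]:
    d=s['d'][v,u]; print(u,v,d,(s['R'].T@(atd('wrist',u,v,d,s)-s['p'])).round(4))
E
```

```text
-0.1 [[319.2, 382.5], [318.8, 238.2], [318.7, 208.1]]
0 [[319.3, 376.3], [318.7, 251.2], [318.6, 225.7]]
0.1 [[319.3, 369.3], [318.7, 264.3], [318.6, 243.4]]
[-0.03401508  0.01756572  0.14458339  0.00400274] [ 1.4 -0.2  0.6  0.9 -0.1 -0.7]
319 369 0.11399598 [-0.0292 -0.0001 -0.0033]
315 235 0.21685527 [ 0.0818 -0.0022 -0.011 ]
316 262 0.18623687 [ 0.0485 -0.0014 -0.008 ]
315 224 0.24853308 [ 0.1142 -0.0025 -0.0077]
```

Call:
drive_tool([
  {"tx": 0,"ty": 0.03,"tz": 0.0054,"yaw": 0},
  {"tx": 0,"ty": 0.05,"tz": 0.009,"yaw": 0},
  {"tx": 0,"ty": 0.05,"tz": 0.009,"yaw": 0},
  {"tx": 0,"ty": 0.05,"tz": 0.009,"yaw": 0},
  {"tx": 0,"ty": 0.05,"tz": 0.009,"yaw": 0},
  {"tx": 0,"ty": 0.05,"tz": 0.009,"yaw": 0},
  {"tx": 0,"ty": 0.05,"tz": 0.009,"yaw": 0},
  {"tx": 0,"ty": 0.05,"tz": 0.009,"yaw": 0},
  {"tx": 0,"ty": 0.05,"tz": 0.009,"yaw": 0},
  {"tx": 0,"ty": 0.04,"tz": 0.007,"yaw": 0},
  {"tx": 0,"ty": 0,"tz": 0,"yaw": 0},
  {"tx": 0,"ty": 0,"tz": 0,"yaw": 0},
])

```text
t: 6.92
ee_pos: [0.6277, -0.0957, 0.3428]
orientation: [[-0.002, 0.412, -0.911], [0.001, -0.911, -0.412], [-1.0, -0.001, 0.001]]
force: [0.6, 0.7, -1.9]
opening: 0.0184
```

```bash
python3 - <<'E'
from h import *
im,d,s=shot('wrist','w4'); print(s['t'],s['ee_pos'].round(4),s['orientation'].round(3),s['force'],s['opening'])
a=cv2.resize(im[140:290,230:430,::-1],(800,600),interpolation=cv2.INTER_CUBIC)
shot('top','t4');shot('scene','s4')
cv2.imwrite('pics/c4.png',a)
E
```

```text
6.925 [ 0.6277 -0.0957  0.3428] [[-0.002  0.412 -0.911]
 [ 0.001 -0.911 -0.412]
 [-1.    -0.001  0.001]] [ 0.63895842  0.65255517 -1.87478034] 0.018368975372222256
```

View pics/c4.png

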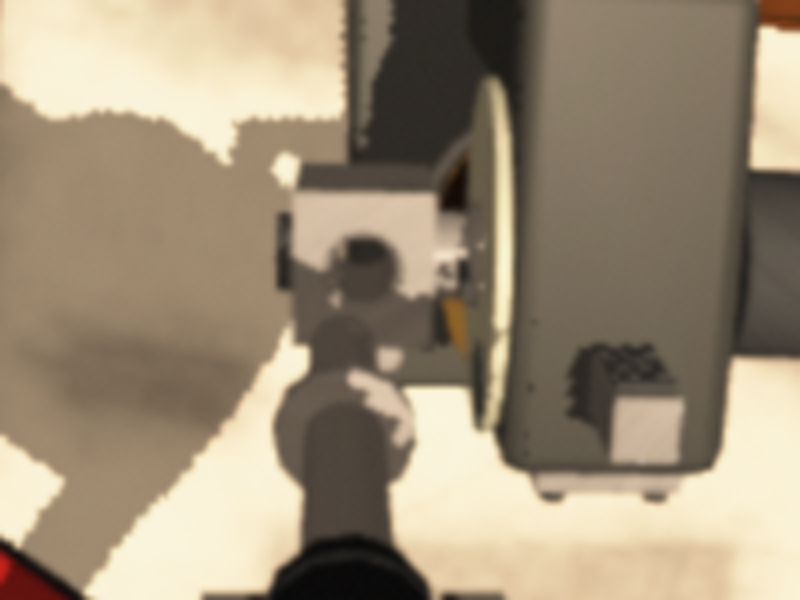

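The crop shows the eye mouth at crop (363,268), which is pixel (321,207), the bar tip at (340,325), or (315,221), and the collar at (345,428). The press is square to the tool.

```bash
python3 - <<'E'
from h import *
s=np.load('pics/w4.npz')
R,p=s['R'],s['p']
L=lambda a:(R.T@(a-p)).round(4)
e=atz('wrist',320.75,206.5,.162,s); print('eye',e,L(e))
for x in(.085,.135):
  for nm,u,v in[('collar',230+345/4,140+430/4),('tip',230+341/4,140+335/4)]:
    a=atz('wrist',u,v,p[2]-x,s);print(nm,x,L(a))
for u,v in[(315,215),(304,195),(315,228),(315,235),(315,247),(315,255),(315,268),(310,192)]:
    d=s['d'][v,u]; print(u,v,round(float(d),4),L(atd('wrist',u,v,d,s)))
c,f=cam('top');print(c['tvec'])
Rt=cv2.Rodrigues(c['rvec'])[0]
q=Rt@np.array([.628,-.097,.21])+c['tvec'];print(f*q[0]/q[2]+c['cx'],f*q[1]/q[2]+c['cy'])
E
```

```text
eye [ 0.63054685 -0.09620578  0.162     ] [ 0.1808  0.0018 -0.0027]
collar 0.085 [ 0.085  -0.0015 -0.002 ]
tip 0.085 [ 0.085  -0.0021 -0.0169]
collar 0.135 [ 0.135  -0.0017  0.017 ]
tip 0.135 [ 0.135  -0.0025 -0.0015]
315 215 0.3172 [ 0.1822 -0.003   0.0052]
304 195 0.309 [ 0.1796 -0.0122 -0.0129]
315 228 0.2408 [ 0.1059 -0.0024 -0.0076]
315 235 0.2166 [ 0.0816 -0.0022 -0.0111]
315 247 0.2069 [ 0.0703 -0.0021 -0.0078]
315 255 0.195 [ 0.0578 -0.002  -0.0081]
315 268 0.1802 [ 0.042  -0.0019 -0.0076]
310 192 0.3082 [ 0.1797 -0.0072 -0.0155]
[-0.01943886  0.56877309  1.61592601]
359.3441314996439 203.06268506247648
```

Call:
drive_tool([
  {"tx": 0.02,"ty": 0.004,"tz": -0.0004,"yaw": 0},
  {"tx": 0.02,"ty": 0,"tz": 0,"yaw": 0},
  {"tx": 0,"ty": 0,"tz": 0,"yaw": 0},
  {"tx": 0,"ty": 0,"tz": 0,"yaw": 0},
])

```text
t: 7.58
ee_pos: [0.6305, -0.0991, 0.3047]
orientation: [[0.001, 0.413, -0.911], [-0.0, -0.911, -0.413], [-1.0, 0.0, -0.001]]
force: [-0.4, 0.2, -0.7]
opening: 0.0186
```

```bash
python3 - <<'E'
from h import *
im,d,s=shot('wrist','w5'); print(s['t'],s['ee_pos'].round(4),s['orientation'].round(3),s['force'],s['opening'])
a=cv2.resize(im[150:270,270:370,::-1],(500,600),interpolation=cv2.INTER_CUBIC)
cv2.imwrite('pics/c5.png',a)
E
```

```text
7.575 [ 0.6305 -0.0991  0.3047] [[ 0.001  0.413 -0.911]
 [-0.    -0.911 -0.413]
 [-1.     0.    -0.001]] [-0.4308293   0.2459121  -0.67048135] 0.01862157236881511
```

View pics/c5.png

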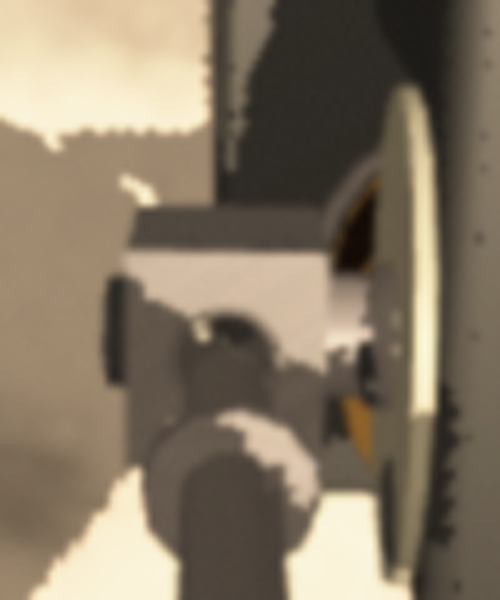

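```bash
python3 - <<'E'
from h import *
s=np.load('pics/w5.npz');R,p=s['R'],s['p']
L=lambda a:(R.T@(a-p)).round(4)
print('back edge',L(atz('wrist',270+228/5,150+250/5,.162,s)),'rim',L(atz('wrist',270+230/5,150+313/5,.162,s)))
print('left/right',L(atz('wrist',270+127/5,150+280/5,.162,s)),L(atz('wrist',270+328/5,150+280/5,.162,s)))
for v in(228,230,235,247,255,265):
    d=s['d'][v,316]; print(v,round(float(d),4),L(atd('wrist',316,v,d,s)))
for u in range(304,328,2): print(u,L(atd('wrist',u,262,s['d'][262,u],s)))
E
```

```text
back edge [ 0.1427 -0.0022 -0.0174] rim [ 0.1427 -0.002  -0.0078]
left/right [ 0.1427 -0.0172 -0.0129] [ 0.1427  0.0125 -0.0129]
228 0.2404 [ 0.1055 -0.0018 -0.0077]
230 0.2189 [ 0.0847 -0.0016 -0.0131]
235 0.2164 [ 0.0814 -0.0016 -0.0111]
247 0.2071 [ 0.0705 -0.0016 -0.0078]
255 0.1949 [ 0.0577 -0.0015 -0.0081]
265 0.1813 [ 0.0435 -0.0014 -0.0085]
304 [ 0.3047 -0.0179  0.1007]
306 [ 0.0571 -0.0068 -0.0044]
308 [ 0.0525 -0.0056 -0.0063]
310 [ 0.0515 -0.0045 -0.0068]
312 [ 0.0509 -0.0035 -0.007 ]
314 [ 0.0488 -0.0025 -0.0079]
316 [ 0.0486 -0.0015 -0.008 ]
318 [ 0.0481 -0.0004 -0.0082]
320 [ 0.0503  0.0006 -0.0073]
322 [ 0.0511  0.0016 -0.0069]
324 [ 0.0517  0.0026 -0.0067]
326 [ 0.0562  0.0038 -0.0048]
```

Call:
drive_tool([
  {"tx": 0,"ty": -0.0005,"tz": 0.0015,"yaw": 0},
  {"tx": 0.006,"ty": 0,"tz": 0,"yaw": 0},
  {"tx": 0.006,"ty": 0,"tz": 0,"yaw": 0},
  {"tx": 0.006,"ty": 0,"tz": 0,"yaw": 0},
  {"tx": 0.006,"ty": 0,"tz": 0,"yaw": 0},
  {"tx": 0,"ty": 0,"tz": 0,"yaw": 0},
])

```text
t: 8.38
ee_pos: [0.6283, -0.0996, 0.2791]
orientation: [[-0.001, 0.412, -0.911], [0.0, -0.911, -0.412], [-1.0, -0.001, 0.001]]
force: [0.5, 0.3, -1.0]
opening: 0.0186
```

Call:
drive_tool([
  {"tx": 0.006,"ty": 0,"tz": 0,"yaw": 0},
  {"tx": 0.006,"ty": 0,"tz": 0,"yaw": 0},
  {"tx": 0.006,"ty": 0,"tz": 0,"yaw": 0},
  {"tx": 0.005,"ty": 0,"tz": 0,"yaw": 0},
  {"tx": 0,"ty": 0,"tz": 0,"yaw": 0},
])

```text
t: 9.0
ee_pos: [0.6283, -0.0996, 0.2563]
orientation: [[-0.001, 0.412, -0.911], [0.0, -0.911, -0.412], [-1.0, -0.0, 0.001]]
force: [0.1, 0.4, -2.2]
opening: 0.0187
```

Call:
drive_tool([
  {"tx": 0.003,"ty": 0,"tz": 0,"yaw": 0},
  {"tx": 0.002,"ty": 0,"tz": 0,"yaw": 0},
  {"tx": 0.0015,"ty": 0,"tz": 0,"yaw": 0},
  {"tx": 0.001,"ty": 0,"tz": 0,"yaw": 0},
  {"tx": 0,"ty": 0,"tz": 0,"yaw": 0},
])

```text
t: 9.62
ee_pos: [0.6288, -0.0997, 0.2501]
orientation: [[0.001, 0.412, -0.911], [-0.0, -0.911, -0.412], [-1.0, 0.0, -0.001]]
force: [-2.7, 0.5, 7.0]
opening: 0.0184
```

Call:
drive_tool([
  {"tx": 0.001,"ty": 0,"tz": 0,"yaw": 0},
  {"tx": 0,"ty": 0,"tz": 0,"yaw": 0},
])

```text
t: 9.88
ee_pos: [0.6291, -0.0997, 0.2499]
orientation: [[0.002, 0.412, -0.911], [-0.0, -0.911, -0.412], [-1.0, 0.001, -0.002]]
force: [-3.8, 1.6, 16.6]
opening: 0.0185
```

```bash
python3 - <<'E'
from h import *
im,d,s=shot('wrist','w6'); print(s['t'],s['ee_pos'].round(4),s['force'],s['opening'])
im2,d2,_=shot('scene','s6')
a=cv2.resize(im[150:290,250:390,::-1],(400,400),interpolation=cv2.INTER_CUBIC)
b=cv2.resize(im2[150:250,280:380,::-1],(400,400),interpolation=cv2.INTER_CUBIC)
cv2.imwrite('pics/c6.png',np.hstack([a,b]))
E
```

```text
9.875 [ 0.6291 -0.0997  0.2499] [-3.83118357  1.63668722 16.63567245] 0.018511780924590854
```

View pics/c6.png

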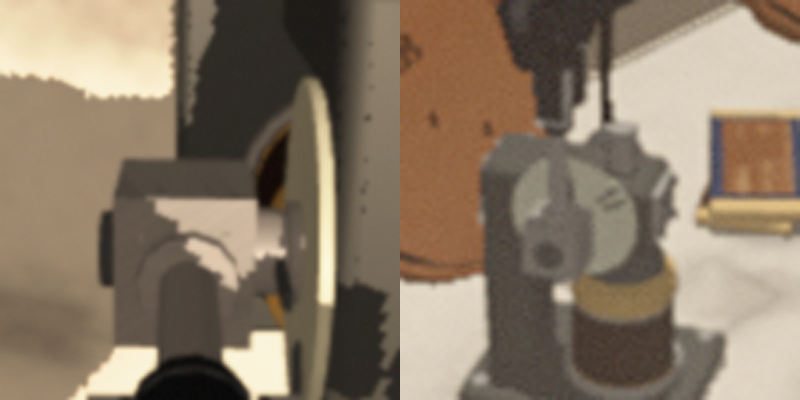

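The collar rests on the eye: the wrist crop shows no gap under it at (187,265), and the scene crop shows the bar upright in the eye, with the pointer up and the marks at about (612,197). Next is the arc pull, with the pads pivoting on the grip.

Call:
drive_tool([
  {"tx": -0.0007,"ty": 0,"tz": 0.0052,"yaw": 0},
  {"tx": 0.0003,"ty": 0,"tz": 0.0052,"yaw": 0},
  {"tx": 0.0007,"ty": 0,"tz": 0.0052,"yaw": 0},
  {"tx": 0.0009,"ty": 0,"tz": 0.0052,"yaw": 0},
  {"tx": 0.0012,"ty": 0,"tz": 0.0051,"yaw": 0},
  {"tx": 0.0014,"ty": 0,"tz": 0.0051,"yaw": 0},
  {"tx": 0.0017,"ty": 0,"tz": 0.005,"yaw": 0},
  {"tx": 0.0019,"ty": 0,"tz": 0.0049,"yaw": 0},
  {"tx": 0.0022,"ty": 0,"tz": 0.0048,"yaw": 0},
  {"tx": 0.0024,"ty": 0,"tz": 0.0047,"yaw": 0},
])

```text
t: 11.22
ee_pos: [0.5837, -0.1199, 0.237]
orientation: [[0.003, 0.412, -0.911], [0.001, -0.911, -0.412], [-1.0, 0.001, -0.003]]
force: [4.1, 4.6, 1.2]
opening: 0.0187
```

Call:
drive_tool([
  {"tx": 0.0027,"ty": 0,"tz": 0.0045,"yaw": 0},
  {"tx": 0.0028,"ty": 0,"tz": 0.0044,"yaw": 0},
  {"tx": 0.0031,"ty": 0,"tz": 0.0042,"yaw": 0},
  {"tx": 0.0033,"ty": 0,"tz": 0.0041,"yaw": 0},
  {"tx": 0,"ty": 0,"tz": 0,"yaw": 0},
])

```text
t: 11.85
ee_pos: [0.568, -0.1272, 0.2252]
orientation: [[0.003, 0.412, -0.911], [0.0, -0.911, -0.412], [-1.0, 0.001, -0.003]]
force: [3.8, 6.1, 5.9]
opening: 0.0184
```

```bash
python3 - <<'E'
from h import *
im2,d2,s=shot('scene','s7')
R=s['orientation'];q=R.T@(s['ee_pos']-np.array([.6288,-.0997,.145]));print(s['ee_pos'],q,'r',np.hypot(q[0],q[2]),'th',np.arctan2(q[2],-q[0]),s['force'],R.T@s['force'],s['opening'])
b=cv2.resize(im2[140:250,270:390,::-1],(600,550),interpolation=cv2.INTER_CUBIC)
cv2.imwrite('pics/c7.png',b)
E
```

```text
[ 0.56796553 -0.12720826  0.22519407] [-8.03650508e-02  6.17057800e-05  6.65588468e-02] r 0.10434855756576607 th 0.6917048865291063 [3.76971197 6.13553966 5.9331056 ] [-5.92073619 -4.03331903 -5.97783722] 0.018368559333962794
```

View pics/c7.png

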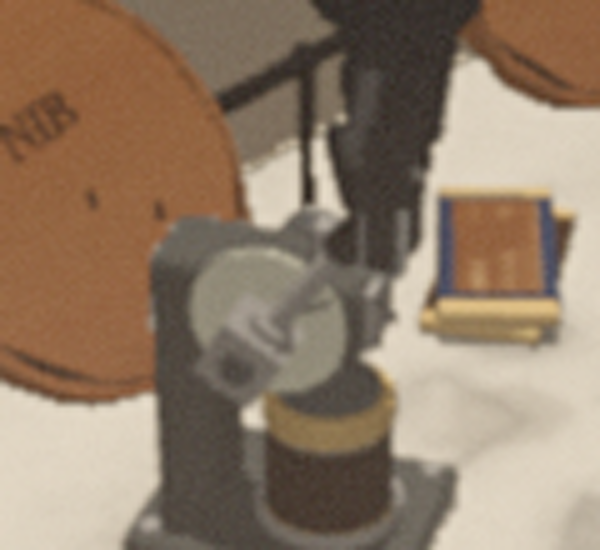

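```bash
cat > ang.py <<'E'
from h import *
def cloud(n,s):
    c,f=cam(n);v,u=np.mgrid[100:400:1,150:500:1];d=s['d'][v,u];x=u-c['cx'];y=v-c['cy']
    if n=='wrist':
        r=np.hypot(x,y)+1e-9;k=np.tan(r/f)/r;p=np.stack([x*k*d,y*k*d,d],-1)[(d>0)];T=c['T_tool_cam'];p=p@T[:3,:3].T+T[:3,3];return p@s['R'].T+s['p']
    p=np.stack([x/f*d,y/f*d,d],-1)[d>0];R=cv2.Rodrigues(c['rvec'])[0];return (p-c['tvec'])@R
a=np.radians(23.8);Rp=np.array([[np.cos(a),-np.sin(a),0],[np.sin(a),np.cos(a),0],[0,0,1]])
S=np.array([.629,-.0975,.145])
def ang(n,s):
    q=(cloud(n,s)-S)@Rp
    q=q[(abs(q[:,1])<.013)&(np.hypot(q[:,0],q[:,2])<.026)]
    best=[]
    for th in np.arange(-.2,1.3,.01):
        N=np.array([-np.sin(th),np.cos(th)]);T=np.array([np.cos(th),np.sin(th)])
        h=q[:,[0,2]]@N;t=q[:,[0,2]]@T;m=abs(t)<.018
        H,e=np.histogram(h[m],np.arange(.012,.022,.001));Hs=H[:-1]+H[1:];i=Hs.argmax();best.append((Hs[i],th,e[i+1]))
    best.sort(reverse=True);B=best[0]
    N=np.array([-np.sin(B[1]),np.cos(B[1])]);T=np.array([np.cos(B[1]),np.sin(B[1])])
    h=q[:,[0,2]]@N;t=q[:,[0,2]]@T;m=(abs(t)<.017)&(abs(h-B[2])<.0015)
    k=np.polyfit(t[m],h[m],1);print(n,len(q),[(b[0],round(b[1],2),round(b[2],4)) for b in best[:3]],'refined',round(B[1]+np.arctan(k[0]),3),'off',k[1].round(4))
def ram(n,s):
    q=(cloud(n,s)-np.array([.63028,-.15794,0]))@Rp
    for nm,x0,x1,y0,y1 in(('ram',-.005,.005,-.005,.005),('head',.02,.05,-.015,.015)):
        m=(q[:,0]>x0)&(q[:,0]<x1)&(q[:,1]>y0)&(q[:,1]<y1)&(q[:,2]>.12)&(q[:,2]<.21)
        print(n,nm,m.sum(),np.median(q[m,2]).round(4) if m.any() else None)
E
python3 - <<'E'
from ang import *
shot('wrist','w7');s=manip.state();print(s['ee_pos'].round(4))
for f in('w4','w5','w6','w7'):
    D=np.load(f'pics/{f}.npz');ang('wrist',D);ram('wrist',D)
for f in('scene0','s7'): ang('scene',np.load(f'pics/{f}.npz'))
E
```

```text
[ 0.5681 -0.1272  0.2253]
wrist 1222 [(np.int64(666), np.float64(-0.01), np.float64(0.017)), (np.int64(665), np.float64(0.01), np.float64(0.017)), (np.int64(665), np.float64(0.0), np.float64(0.017))] refined 0.001 off 0.0169
wrist ram 141 0.1969
wrist head 1234 0.1679
wrist 1206 [(np.int64(697), np.float64(-0.01), np.float64(0.017)), (np.int64(692), np.float64(-0.02), np.float64(0.017)), (np.int64(687), np.float64(-0.03), np.float64(0.017))] refined 0.0 off 0.0169
wrist ram 177 0.1969
wrist head 1559 0.1679
wrist 2244 [(np.int64(962), np.float64(-0.01), np.float64(0.017)), (np.int64(951), np.float64(-0.02), np.float64(0.017)), (np.int64(946), np.float64(0.0), np.float64(0.017))] refined -0.001 off 0.0169
wrist ram 244 0.1968
wrist head 2301 0.1678
wrist 3640 [(np.int64(1293), np.float64(0.53), np.float64(0.016)), (np.int64(1287), np.float64(0.54), np.float64(0.016)), (np.int64(1284), np.float64(0.52), np.float64(0.016))] refined 0.528 off 0.0162
wrist ram 429 0.1888
wrist head 2913 0.1678
scene 175 [(np.int64(55), np.float64(0.04), np.float64(0.017)), (np.int64(53), np.float64(0.03), np.float64(0.017)), (np.int64(52), np.float64(0.02), np.float64(0.017))] refined 0.045 off 0.0171
scene 140 [(np.int64(30), np.float64(0.55), np.float64(0.016)), (np.int64(30), np.float64(0.54), np.float64(0.016)), (np.int64(30), np.float64(0.53), np.float64(0.016))] refined 0.55 off 0.0159
```

Call:
drive_tool([
  {"tx": 0.0035,"ty": 0,"tz": 0.0039,"yaw": 0},
  {"tx": 0.0037,"ty": 0,"tz": 0.0037,"yaw": 0},
  {"tx": 0.0038,"ty": 0,"tz": 0.0035,"yaw": 0},
  {"tx": 0.004,"ty": 0,"tz": 0.0033,"yaw": 0},
  {"tx": 0.0042,"ty": 0,"tz": 0.0031,"yaw": 0},
  {"tx": 0,"ty": 0,"tz": 0,"yaw": 0},
  {"tx": 0,"ty": 0,"tz": 0,"yaw": 0},
])

```text
t: 12.82
ee_pos: [0.5524, -0.1347, 0.2061]
orientation: [[0.003, 0.412, -0.911], [-0.0, -0.911, -0.412], [-1.0, 0.001, -0.003]]
force: [4.2, 4.6, 5.2]
opening: 0.0189
```

```bash
cat > chk.py <<'E'
from ang import *
import sys
f=sys.argv[1];shot('wrist',f);s=manip.state()
R=s['orientation'];q=R.T@(s['ee_pos']-np.array([.6288,-.0997,.145]));print(s['t'],s['ee_pos'],'r',np.hypot(q[0],q[2]),'th',np.arctan2(q[2],-q[0]),(R.T@s['force']).round(1),s['opening'])
D=np.load(f'pics/{f}.npz');ang('wrist',D);ram('wrist',D)
E
python3 chk.py w8
```

```text
12.875 [ 0.5524314  -0.13463262  0.2061586 ] r 0.10388753485702108 th 0.9385400153193513 [-6.  -2.5 -5.8] 0.018654499580298137
wrist 2590 [(np.int64(1379), np.float64(0.75), np.float64(0.016)), (np.int64(1365), np.float64(0.76), np.float64(0.016)), (np.int64(1364), np.float64(0.74), np.float64(0.016))] refined 0.744 off 0.0161
wrist ram 542 0.1856
wrist head 1078 0.1678
```

Call:
drive_tool([
  {"tx": 0.0038,"ty": 0,"tz": 0.0026,"yaw": 0},
  {"tx": 0.004,"ty": 0,"tz": 0.0025,"yaw": 0},
  {"tx": 0.0041,"ty": 0,"tz": 0.0023,"yaw": 0},
  {"tx": 0.0041,"ty": 0,"tz": 0.0022,"yaw": 0},
  {"tx": 0,"ty": 0,"tz": 0,"yaw": 0},
  {"tx": 0,"ty": 0,"tz": 0,"yaw": 0},
  {"tx": 0,"ty": 0,"tz": 0,"yaw": 0},
])

```text
t: 13.75
ee_pos: [0.5438, -0.1386, 0.1904]
orientation: [[0.003, 0.412, -0.911], [-0.0, -0.911, -0.412], [-1.0, 0.002, -0.003]]
force: [2.8, 4.8, 8.6]
opening: 0.0182
```

```bash
python3 chk.py w9; python3 - <<'E'
from ang import *
im2,d2,s=shot('scene','s9'); ang('scene',np.load('pics/s9.npz'))
im=np.load('pics/w9.npz')['im']
b=cv2.resize(im2[150:240,285:385,::-1],(440,396),interpolation=cv2.INTER_CUBIC)
a=cv2.resize(im[150:400,200:427,::-1],(360,396),interpolation=cv2.INTER_CUBIC)
cv2.imwrite('pics/c9.png',np.hstack([b,a]))
E
```

```text
13.8 [ 0.54386462 -0.13859309  0.19038499] r 0.10385672059878716 th 1.1154429644071662 [-9.8 -3.5 -5.1] 0.018550835193023266
wrist 1802 [(np.int64(474), np.float64(0.15), np.float64(0.02)), (np.int64(471), np.float64(0.91), np.float64(0.016)), (np.int64(471), np.float64(0.89), np.float64(0.016))] refined 0.174 off 0.0204
wrist ram 653 0.1833
wrist head 0 None
scene 171 [(np.int64(32), np.float64(0.86), np.float64(0.015)), (np.int64(31), np.float64(0.9), np.float64(0.016)), (np.int64(31), np.float64(0.88), np.float64(0.016))] refined 0.855 off 0.0152
```

View pics/c9.png

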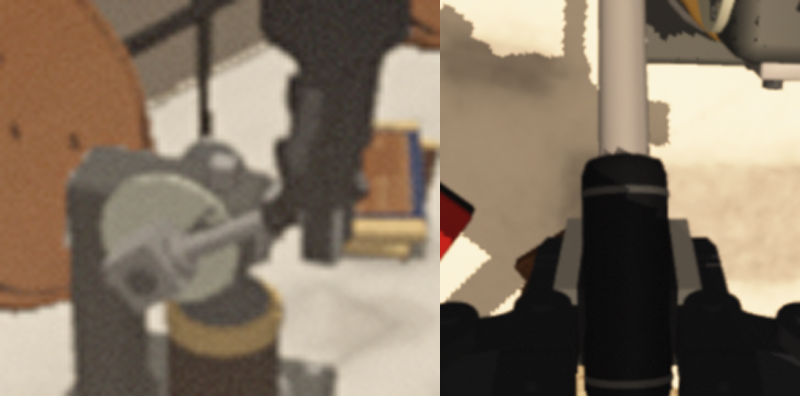

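The left crop shows the bar pulled well over, its collar against the eye block at (178,242), with the first mark just showing above the bar at (212,215). On the right, the grip is still held between the pads. The lever reads about 0.90 from the eye face and 0.907 from the ram. I'll hold for a second and recheck.

Call:
drive_tool([
  {"tx": 0.0003,"ty": 0,"tz": 0.0002,"yaw": 0},
  {"tx": 0,"ty": 0,"tz": 0,"yaw": 0},
  {"tx": 0,"ty": 0,"tz": 0,"yaw": 0},
  {"tx": 0,"ty": 0,"tz": 0,"yaw": 0},
  {"tx": 0,"ty": 0,"tz": 0,"yaw": 0},
  {"tx": 0,"ty": 0,"tz": 0,"yaw": 0},
  {"tx": 0,"ty": 0,"tz": 0,"yaw": 0},
  {"tx": 0,"ty": 0,"tz": 0,"yaw": 0},
])

```text
t: 14.85
ee_pos: [0.5437, -0.1387, 0.1901]
orientation: [[0.003, 0.412, -0.911], [-0.0, -0.911, -0.412], [-1.0, 0.002, -0.003]]
force: [3.8, 4.7, 9.8]
opening: 0.0187
```

```bash
sed -i 's/np.arange(-.2,1.3,.01)/np.arange(.6,1.2,.01)/' ang.py; python3 chk.py w10; python3 - <<'E'
from ang import *
# collar gap: points of the bar along its axis near the eye, from the scene camera
shot('scene','s10');q=(cloud('scene',np.load('pics/s10.npz'))-S)@Rp
q=q[(abs(q[:,1])<.014)]
for B in (.9,1.0,1.08):
    N=np.array([-np.sin(B),np.cos(B)]);T=np.array([np.cos(B),np.sin(B)])
    h=q[:,[0,2]]@N;t=q[:,[0,2]]@T
    print(B,[(round(a,3),int(((h>a)&(h<a+.003)&(abs(t)<.02)).sum()),round(float(np.ptp(t[(h>a)&(h<a+.003)&(abs(t)<.02)])),4) if ((h>a)&(h<a+.003)&(abs(t)<.02)).any() else 0, ) for a in np.arange(.012,.04,.003)])
E
```

```text
14.9 [ 0.5436915  -0.13864086  0.19012212] r 0.10390195120568414 th 1.1184322214478413 [-10.   -2.6  -4.8] 0.018566334307021187
wrist 1805 [(np.int64(471), np.float64(0.89), np.float64(0.016)), (np.int64(470), np.float64(0.9), np.float64(0.016)), (np.int64(467), np.float64(0.91), np.float64(0.016))] refined 0.907 off 0.016
wrist ram 635 0.1833
wrist head 0 None
0.9 [(np.float64(0.012), 25, 0.0308), (np.float64(0.015), 33, 0.0338), (np.float64(0.018), 14, 0.0291), (np.float64(0.021), 16, 0.0197), (np.float64(0.024), 14, 0.0177), (np.float64(0.027), 4, 0.007), (np.float64(0.03), 6, 0.0098), (np.float64(0.033), 6, 0.0062), (np.float64(0.036), 6, 0.0074), (np.float64(0.039), 7, 0.0127)]
1.0 [(np.float64(0.012), 34, 0.0315), (np.float64(0.015), 22, 0.0338), (np.float64(0.018), 11, 0.0232), (np.float64(0.021), 15, 0.0197), (np.float64(0.024), 14, 0.0175), (np.float64(0.027), 4, 0.0071), (np.float64(0.03), 6, 0.0046), (np.float64(0.033), 6, 0.0088), (np.float64(0.036), 6, 0.0075), (np.float64(0.039), 6, 0.0126)]
1.08 [(np.float64(0.012), 28, 0.0305), (np.float64(0.015), 17, 0.0254), (np.float64(0.018), 17, 0.0254), (np.float64(0.021), 15, 0.0211), (np.float64(0.024), 10, 0.0121), (np.float64(0.027), 8, 0.0127), (np.float64(0.03), 4, 0.0039), (np.float64(0.033), 5, 0.0089), (np.float64(0.036), 8, 0.0093), (np.float64(0.039), 5, 0.0116)]
```

```bash
python3 -c "
from plant import close_job
print(close_job())"
```

```text
the job is handed in; nothing more can be done
None
```

I took the bar from the stand, put it down through the eye until its collar sat on it, and pulled it over to the front. I then handed in the job with the bar still gripped, at about 15 s.

**Pointer:** it stands between the marks, inferred from the lever angle. The eye's face gave 0.907 rad and the ram's drop about 0.907, against marks at 0.80 and 1.05. The readings did not move during a 1 s hold. I could not read the pointer itself, because the bar hid it from the camera.

**Lid:** I take it to be home because the lever is past the 0.70 where that happens; I did not measure the lid separately.

**Collar:** before the pull it rested on the eye with about 16 N of push, and nothing since suggests it lifted. The bar leans a little in the loose hole, so the gripper angle reads about 1.12 rad, well above the lever's 0.907. For the same reason the collar may touch mainly on one edge. My last depth check put its top roughly where a seated collar should be, but it was too coarse to be sure.

**Other checks:** two depth readings disagreed. One automatic fit at the end locked onto the wrong surface (0.17 rad), and one coarse scene-camera reading gave 0.855 rad, still between the marks. My first move calls were refused for missing keys, so nothing moved and one picture was wasted. The highest force I read was about 17 N, and I saw no contact with anything else on the counter.

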